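Lay the tilted light box flat

TASK

The glass worker's light box stands tilted and its ratchet pawl is locked in the toothed quadrant on its right side. Press the pawl's red thumb tab down with a fingertip until the pawl snaps over and stays clear of the teeth, and only then push the raised rear edge of the light panel down, without letting it slam, until the panel lies fully flat on its base. Nothing is to be picked up: do not raise the panel, leave the pawl thrown clear, and leave the things standing around the light box where they are.

Things in the scene. Friction and masses are not known exactly. Their poses are not given: they have to be found in the camera images.
- panel_hinge (a point): Middle of the hinge axis, 52 mm above the bench, at the panel edge nearest the robot. Axes of the fixed base: x level from the hinge towards the panel's rear edge, y along the hinge to the left, z up. Dark steel base tray: x -16 to 246, y -172 to 172 mm. On the right at y = -176 mm stands a fixed 6 mm steel toothed quadrant about the hinge, radius 146 to 175 mm, top 109 mm above the hinge.
- light_panel (a joint): Tilt of the panel: 0 = flat on the base (stop), positive = rear edge raised; 0.5 to 0.8 rad at the start, at most 0.95. Friction hinges (3 N m) hold the 1.3 kg panel where it is left, it does not drop by itself; with the pawl clear about 5 to 12 N down on the rear edge moves it. With the pawl engaged it goes down at most one tooth (0.09 rad), then stops hard.
- panel_push (a point): Place to push: on the top face of the grey rear rail of the light panel (aluminium frame, white opal face, paper pattern; 240 deep, 330 wide, 18 mm thick), midway across, 10 mm in from the rear edge. Axes of the panel: x from the hinge towards the rear edge, y left, z out of the top face. In these axes it lies 230 mm along x and 10 mm along z from panel_hinge.
- pawl (a joint): Angle of the pawl on its axle: 0 = nose fully home in a tooth space, up to about 0.2 while the nose lies on a tooth's back, 0.56 = thrown clear (stop). An over-centre spring pushes it back into the teeth below 0.28 and holds it clear above 0.28.
- pawl_tab (a point): Centre of the top face of the pawl's red ribbed thumb tab, 24 mm long, 36 wide along the hinge direction, 6 thick; 205 mm right of the panel's middle, just outside the quadrant, nearly level at the start; rides with the panel. 54 mm from the pawl's axle, which is on the panel 183 mm from the hinge. Pressed down it moves about 30 mm, almost straight down, to the clear stop; takes 4 to 10 N.
- solder_spool: White solder spool, 60 mm diameter, 52 mm tall, standing on the bench to the right of the light box; leave it alone. Origin at the centre of its underside.
- flux_jar: Amber flux jar with a white cap, 48 mm diameter, 75 mm tall, standing to the right of the light box; leave it alone. Origin at the centre of its underside.
- drink_can: Blue drink can, 66 mm diameter, 118 mm tall, standing behind the light box; leave it alone. Origin at the centre of its underside.
- glass_piece: Green glass piece with a copper-foiled edge, 79 x 59 x 6 mm, lying to the left of the light box; leave it alone. Origin at the centre of its underside.

How it is judged:
On the way, in this order (a step that is already met when the one before it is completed fails the run):
1. the pawl is pressed over centre, clear of the teeth, while the panel still stands raised (value of joint pawl above 0.4 rad and value of joint light_panel above 0.35 rad), for 0.1 s.
2. the panel is pushed down flat with the pawl still clear (value of joint light_panel below 0.03 rad and value of joint pawl above 0.4 rad), for 0.1 s.
At the end, for the whole second after the job is handed in: The panel lies flat on its base (within 0.03 rad) and at rest, the pawl is still thrown clear (joint above 0.40 rad), and spool, jar, can and glass piece are within 15 mm of where they stood (all of step 2 and velocity of joint light_panel between -0.05 and 0.05 rad/s and distance of each of solder_spool, flux_jar, drink_can, glass_piece from where it was at the start of the episode below 0.015 m); the robot touches nothing.
It fails at once if the panel is forced down over the teeth with the pawl engaged (below 0.35 rad before the pawl is clear) (value of joint pawl below 0.25 rad and value of joint light_panel below 0.35 rad).
It fails at once if the panel slams down (faster than 1.5 rad/s) (velocity of joint light_panel below -1.5 rad/s).
It fails at once if the panel is raised instead of pushed down (rear edge moving up after it has moved 15 mm, or tilt above 0.9 rad) ((velocity of joint light_panel above 0.15 rad/s and distance of panel_push from where it was at the start of the episode above 0.015 m and value of joint light_panel above 0.1 rad) or value of joint light_panel above 0.9 rad).
It fails at once if a thing standing around the light box is shoved (more than 15 mm) or lifted (distance of any of solder_spool, flux_jar, drink_can, glass_piece from where it was at the start of the episode above 0.015 m).
It fails at once if a standing thing is knocked over (angle between any of solder_spool, flux_jar, drink_can's own z axis and vertical above 0.3 rad).
It also fails if it takes over 45 s, if anything falls off the work surface, if the arm or the gripper's body presses on something with over 40 N, if the wrist force passes 120 N, or if a joint passes its speed limit or range.

ROBOT

A 6-joint arm with a two-finger parallel gripper is mounted at the origin on the work surface. World frame = base frame: x ahead of the robot, y to its left, z up, the work surface at z = 0. Lengths are in m, angles in rad, forces in N, time in s.
With the tool pointing down it reaches from about 0.35 to 0.975 m from the base axis. Payload 4.9 kg.
Tool frame: the origin (TCP) lies on the centre line of the jaws, within the pads' length; the fingertips stand 14 mm ahead of it and the grasp point (between the pads) lies 5 mm behind it; z points along the fingers, y is the line along which they close (so a half turn about z gives the same grasp; the last joint's range is limited). The gripper opens to 85 mm and grips with 20 to 120 N. Pads are 22 mm wide; open, the fingers measure 114 mm over their backs; the gripper's body (76 mm by 85 mm) begins 54 mm behind the grasp point. The pads swing forward as they close: fully open they stand 13 mm farther back than shut.
Start: joints at [1.208, 0.053, 1.613, -0, 1.476, -0.119], TCP at [0.151, 0.607, 0.245] pointing down, gripper open.
Joint ranges: [-3.01, 3.01], [-1.01, 2.22], [0.06, 2.58], [-1.02, 4.17], [0.09, 2.62], [-3.14, 3.14]. Speed limits (rad/s): [2.57, 2.57, 3.14, 3.14, 3.14, 3.14].

INTERFACE

Orientations are given as a unit quaternion [w, x, y, z].
In Python, from plant import * gives the robot as it stands.
- The arm moves only by the tool send_rows, never from a script. Its argument "steps" is a list of rows, each an object with "translation": the shift along the tool's x, y, z in cm, a list of three; "delta_rot": the turn, a rotation vector about the tool's x, y, z in rad, a list of three; "jaw": the finger opening in cm, from 0 to 8.54. In form: [{"translation": [dx, dy, dz], "delta_rot": [rx, ry, rz], "jaw": jaw}, ...]. A call has exactly 8 rows; each row is the pose to reach, as a shift and turn from the pose commanded when the call began, along the tool's axes at that moment; what a row does not reach only later rows make up. A row lasts 1/10 s, in which the tool goes at most 50 mm and 8.59 degrees, less where a joint would pass 70% of its speed; a pose out of reach is approached as far as the arm can. A call with a gripper value outside its range is refused whole. The fingers move at their own pace and stop on an object; the grip force is fixed at half the most. Time passes only in rows, so rows that repeat a pose let the fingers close, or fill a call up. It gives the time, the measured TCP pose, the force, the opening and the grip force at its end, in the units of the state.
- state(): the state, without advancing time (a new reading comes with each control period).
- grab_frame(name): name is "scene" or "top" or "wrist"; returns a dict with "pixels" (384x512x3 uint8, blue, green, red), "range_z" (384x512 float32, m along the optical axis (not along the pixel's ray), 0 where there is no reading), "fx", "fy", "cx", "cy" (pixels), "rvec" (rotation vector, rad) and "tvec" (3), from world to camera coordinates, as OpenCV has them. Camera axes: x right, y down, z forward; pixel columns grow to the right and rows downward; lengths in m; the calibration is good to about 2 mm. A picture is of the moment at which its call begins.
- job_done(): hands the job in; it is judged then, once.
The state is a dict: "time": time; "joint_pos": joint angles; "joint_vel": joint speeds; "joint_efforts": joint torques, N m; "tool_pos": TCP position; "tool_rot": TCP orientation; "contact_force": force on the tool from outside, world axes, zero at the start; "ft_torque": the same for the moment, N m; "gripper_width": opening from 0.0 (shut) to 1.0 (fully open); "grasp_force": force on a finger pad.
Only numpy, scipy, OpenCV 4.12 (cv2) and the standard library are available. Lean on these libraries where they do the work, as an engineer would, in place of code of your own. Each camera call takes 0.05 s, during which the arm holds its last target. There are 200 camera calls.

## Working session

There is one attempt and no reset: what is moved stays moved. The work goes in short steps, Python scripts to look and compute and a tool call to move; the robot and the scene stay as the last step left them, time stands still between calls to the robot, and variables do not carry over. Pictures are saved under pics/ and viewed, at most 10 in all, crops included, and the job is handed in when it is done.

Besides the shell and the picture viewer there is one more tool, called as name([rows], argument=value, ...), one row to a line, values as JSON. send_rows: Moves the arm, as the interface text tells. Its arguments: {"type":"object","properties":{"steps":{"type":"array","items":{"type":"object","properties":{"translation":{"type":"array","items":{"type":"number"}},"delta_rot":{"type":"array","items":{"type":"number"}},"jaw":{"type":"number"}}}}},"required":["steps"]}

```bash
mkdir -p pics; cat > h.py <<'E'
from plant import *
import numpy as np, cv2, pickle
from scipy.spatial.transform import Rotation as R
def look(n,f):
    d=grab_frame(n); cv2.imwrite(f'pics/{f}.png',d['pixels']); pickle.dump(d,open(f'pics/{f}.pkl','wb')); return d
def load(f): return pickle.load(open(f'pics/{f}.pkl','rb'))
def w(d,u,v,r=1):
    p=d['range_z'][v-r:v+r+1,u-r:u+r+1]; z=np.median(p[p>0])
    c=np.array([(u-d['cx'])/d['fx']*z,(v-d['cy'])/d['fy']*z,z])
    M=cv2.Rodrigues(np.array(d['rvec'],float))[0]; return M.T@(c-np.array(d['tvec']).ravel())
def px(d,p):
    a,_=cv2.projectPoints(np.array(p,float).reshape(-1,1,3),np.array(d['rvec'],float),np.array(d['tvec'],float),np.array([[d['fx'],0,d['cx']],[0,d['fy'],d['cy']],[0,0,1]]),None); return a.reshape(-1,2)
def delta(target,q=None):
    s=state(); a=s['tool_rot']; r=R.from_quat([a[1],a[2],a[3],a[0]])
    print('t',s['time'],'pos',np.round(s['tool_pos'],4),'Rcols',np.round(r.as_matrix(),3).tolist())
    return r.as_matrix().T@(np.array(target)-s['tool_pos'])*100
E
python3 - <<'E'
from h import *
a=look('scene','s0');b=look('top','t0')
cv2.imwrite('pics/both0.png',cv2.resize(np.vstack([a['pixels'],b['pixels']]),(450,600)) ) 
s=state();print({k:np.round(v,3) for k,v in s.items()})
E
```

```text
{'time': np.float64(0.1), 'joint_pos': array([ 1.208,  0.053,  1.614,  0.   ,  1.476, -0.119]), 'joint_vel': array([-0.001, -0.001, -0.005, -0.003,  0.   ,  0.001]), 'joint_efforts': array([ 1.0000e-03, -3.9490e+01, -3.7136e+01, -0.0000e+00,  4.0000e-03,
       -0.0000e+00]), 'tool_pos': array([0.151, 0.606, 0.244]), 'tool_rot': array([-0.   ,  0.122,  0.993, -0.001]), 'contact_force': array([-1.001,  0.057, -0.8  ]), 'ft_torque': array([-0.013,  0.023,  0.056]), 'grasp_force': np.float64(0.0), 'gripper_width': np.float64(0.998)}
```

View pics/s0.png

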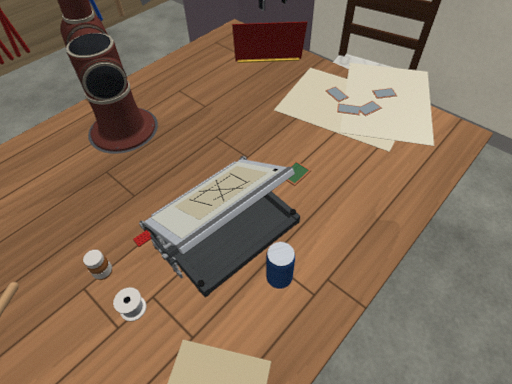

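View pics/t0.png

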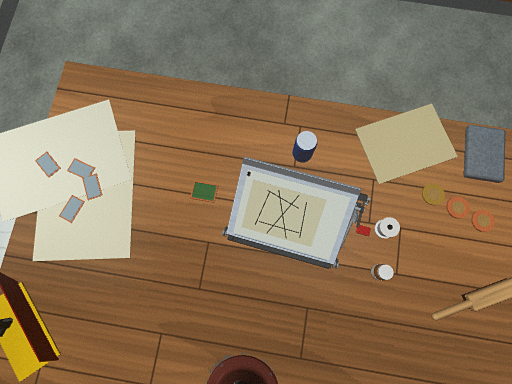

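The top view shows the red tab near (363,230), the rear rail from about (245,163) to (365,192), the spool at (388,228) and the jar at (382,271). I'll take an enlarged crop and fit the panel from depth.

```bash
python3 - <<'E'
from h import *
b=load('t0');a=load('s0')
c=b['pixels'][145:285,210:410]; cv2.imwrite('pics/c0.png',cv2.resize(c,None,fx=4,fy=4,interpolation=cv2.INTER_CUBIC)[:600])
def cloud(d):
    z=d['range_z'];v,u=np.indices(z.shape);M=cv2.Rodrigues(np.array(d['rvec'],float))[0]
    P=np.stack([(u-d['cx'])/d['fx']*z,(v-d['cy'])/d['fy']*z,z],-1)-np.array(d['tvec']).ravel()
    return P@M
for n,d in(('top',b),('scene',a)):
    P=cloud(d);h=d['pixels'].astype(int)
    red=(h[...,2]>130)&(h[...,1]<50)&(h[...,0]<50)&(P[...,2]>0.05)&(P[...,2]<.3)&(P[...,0]>.25)&(P[...,0]<.9)
    p=P[red];print(n,'red',len(p),p.mean(0).round(4),p.min(0).round(3),p.max(0).round(3), np.median(p,0).round(4))
P=cloud(b)
q=P[175:255,235:350].reshape(-1,3)
# ransac plane of panel
rng=np.random.default_rng(0);best=0
for _ in range(500):
    t=q[rng.choice(len(q),3,False)];n=np.cross(t[1]-t[0],t[2]-t[0]);n/=np.linalg.norm(n)+1e-9
    k=abs((q-t[0])@n)<.003
    if k.sum()>best:best=k.sum();K=k
i=q[K];m=i.mean(0);n=np.linalg.svd(i-m,full_matrices=False)[2][2];n*=np.sign(n[2]);print('n',n,'tilt',np.arccos(n[2]),best,len(q))
xd=-n[:2]/np.linalg.norm(n[:2]);print('yaw of x',np.arctan2(xd[1],xd[0]))
th=np.arccos(n[2]);X=np.r_[xd*np.cos(th),np.sin(th)];Y=np.cross(n,X)
A=P[150:275,215:375].reshape(-1,3);A=A[(abs((A-m)@n)<.005)]
x=(A-m)@X;y=(A-m)@Y;print('x ext',np.percentile(x,[0,.5,1,50,99,99.5,100]).round(4),'y',np.percentile(y,[0,.5,1,50,99,99.5,100]).round(4))
mx=(np.percentile(x,.3)+np.percentile(x,99.7))/2;my=(np.percentile(y,.3)+np.percentile(y,99.7))/2
ctr=m+mx*X+my*Y;print('centre of top face',ctr,'z level hinge pred',(ctr-X*.12-n*.01))
for nm,(u,v) in dict(spool=(391,224),jar=(384,270),can=(307,138),tab=(363,230)).items():print(nm,w(b,u,v).round(4))
E
```

```text
top red 92 [ 0.5024 -0.2507  0.1487] [ 0.491 -0.267  0.144] [ 0.515 -0.232  0.152] [ 0.5023 -0.2506  0.1488]
scene red 136 [ 0.5066 -0.255   0.1494] [ 0.493 -0.272  0.146] [ 0.519 -0.237  0.154] [ 0.5065 -0.2551  0.1495]
n [-0.51953428  0.05367103  0.85276231] tilt 0.5495449018215464 7042 9200
yaw of x -0.10294087726065232
x ext [-0.2557 -0.2396 -0.2349  0.0056  0.1168  0.1178  0.1204] y [-0.1894 -0.1748 -0.164   0.0053  0.1701  0.1725  0.1859]
centre of top face [ 0.46843905 -0.05124492  0.09161582] z level hinge pred [ 0.37184463 -0.04126614  0.02041229]
spool [ 0.5501 -0.3577  0.0515]
jar [ 0.4102 -0.3419  0.0739]
can [ 0.7531 -0.0661  0.1169]
tab [ 0.5024 -0.2503  0.1496]
```

View pics/c0.png

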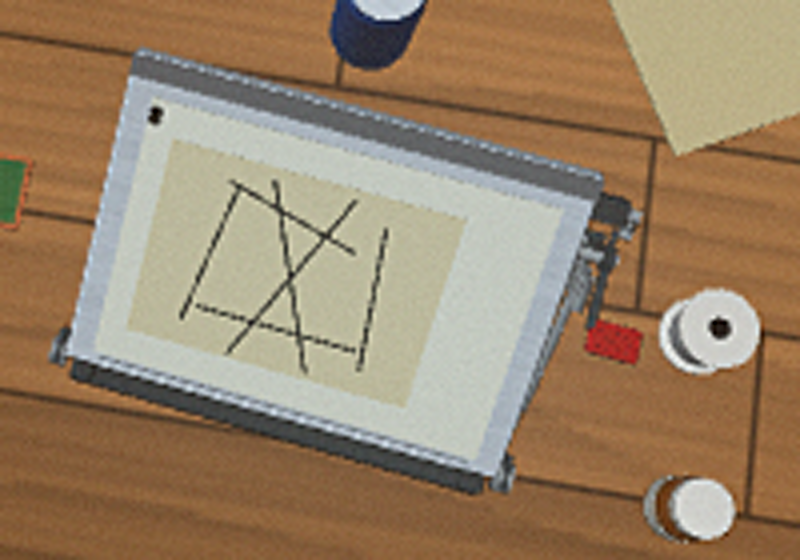

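The crop shows the tab at crop (613,342), clear of the spool. Rear corners are at (137,52) and (602,178), front corners at (72,362) and (490,470). I'll intersect those with the fitted panel plane.

```bash
python3 - <<'E'
from h import *
b=load('t0')
n=np.array([-0.51953428,0.05367103,0.85276231])
p0=w(b,290,215,3)
M=cv2.Rodrigues(np.array(b['rvec'],float))[0];C=-M.T@np.array(b['tvec']).ravel()
def ray(u,v):
    d=M.T@np.array([(u-b['cx'])/b['fx'],(v-b['cy'])/b['fy'],1]);return C+d*((p0-C)@n)/(d@n)
c={k:ray(210+x/4,145+y/4) for k,(x,y) in dict(RL=(137,52),RR=(602,178),FL=(72,362),FR=(490,470)).items()}
for k in c:print(k,c[k].round(4))
print('rear',np.linalg.norm(c['RL']-c['RR']),'side',np.linalg.norm(c['RL']-c['FL']),np.linalg.norm(c['RR']-c['FR']))
Y=c['RL']-c['RR'];Y/=np.linalg.norm(Y);print('Y',Y,'normal.Y',Y@n)
mid=(c['RL']+c['RR'])/2;X=np.cross(Y,n);h=mid-.24*X-.01*n
print('X',X,'mid rear',mid,'hinge',h,'push',mid-.01*X)
Xh=np.array([X[0],X[1],0]);Xh/=np.linalg.norm(Xh)
for P in([.5024,-.2503,.149],[.5065,-.255,.1495]):
    d=np.array(P)-h;print('tab base axes',d@Xh,d@Y,d[2])
for t in (.55,.4,.3,.2,.1,0):
    print(t,(h+Xh*(.23*np.cos(t)-.01*np.sin(t))+[0,0,.23*np.sin(t)+.01*np.cos(t)]).round(4))
print(delta([.5045,-.253,.30]))
E
```

```text
RL [0.6389 0.0999 0.1869]
RR [ 0.6037 -0.2225  0.1857]
FL [0.4341 0.1182 0.061 ]
FR [ 0.4072 -0.1959  0.0644]
rear 0.3243270982545392 side 0.24104137959906302 0.23246131130536452
Y [0.10838607 0.99410284 0.00346609] normal.Y -1.323812614798766e-16
X [ 0.8475474  -0.09422831  0.52228769] mid rear [ 0.62129227 -0.06130509  0.18629107] hinge [ 0.42307624 -0.039227    0.0524144 ] push [ 0.6128168  -0.0603628   0.18106819]
tab base axes 0.10216091758310995 -0.20089589903741034 0.09658559760885982
tab base axes 0.10675514622060377 -0.20512206644289374 0.09708559760885982
0.55 [ 0.6128 -0.0603  0.1812]
0.4 [ 0.6298 -0.0622  0.1512]
0.3 [ 0.6385 -0.0632  0.1299]
0.2 [ 0.6451 -0.0639  0.1079]
0.1 [ 0.6495 -0.0644  0.0853]
0 [ 0.6517 -0.0646  0.0624]
t 0.1 pos [0.1507 0.606  0.2442] Rcols [[-0.97, 0.241, -0.001], [0.241, 0.97, -0.002], [0.0, -0.002, -1.0]]
[-55.07106088 -74.82970133  -5.45603413]
```

The measured hinge height (52.4 mm) and tab offset (-203 mm) match the data given, with a tilt of 0.55 rad. The tab is at about (0.505,-0.2525,0.149). I'll move the closed fingers to above it, going round at height.

send_rows([
  {"translation": [-4,-3,-3],"delta_rot": [0,0,0],"jaw": 0},
  {"translation": [-8,-6,-5.6],"delta_rot": [0,0,0],"jaw": 0},
  {"translation": [-12,-9,-5.6],"delta_rot": [0,0,0],"jaw": 0},
  {"translation": [-16,-12,-5.6],"delta_rot": [0,0,0],"jaw": 0},
  {"translation": [-20,-15,-5.6],"delta_rot": [0,0,0],"jaw": 0},
  {"translation": [-24,-18,-5.6],"delta_rot": [0,0,0],"jaw": 0},
  {"translation": [-28,-21,-5.6],"delta_rot": [0,0,0],"jaw": 0},
  {"translation": [-31.5,-23.7,-5.6],"delta_rot": [0,0,0],"jaw": 0},
])

```text
time: 0.9
tool_pos: [0.3954, 0.3045, 0.3009]
tool_rot: [-0.0, 0.121, 0.993, -0.0]
contact_force: [-0.4, 1.3, -0.1]
gripper_width: -0.001
grasp_force: 0.0
```

```bash
python3 -c "
from h import *
print(delta([.502,-.2525,.30]))"
```

```text
t 0.9 pos [0.3954 0.3045 0.3009] Rcols [[-0.97, 0.241, -0.0], [0.241, 0.97, -0.0], [0.0, -0.0, -1.0]]
[-23.78239906 -51.48061267   0.09503519]
```

send_rows([
  {"translation": [-2,-4.5,0],"delta_rot": [0,0,-0.03],"jaw": 0},
  {"translation": [-4,-9,0],"delta_rot": [0,0,-0.06],"jaw": 0},
  {"translation": [-6,-13.5,0],"delta_rot": [0,0,-0.09],"jaw": 0},
  {"translation": [-8,-18,0],"delta_rot": [0,0,-0.12],"jaw": 0},
  {"translation": [-10,-22.5,0],"delta_rot": [0,0,-0.135],"jaw": 0},
  {"translation": [-12,-27,0],"delta_rot": [0,0,-0.135],"jaw": 0},
  {"translation": [-14,-31.5,0],"delta_rot": [0,0,-0.135],"jaw": 0},
  {"translation": [-16,-36,0],"delta_rot": [0,0,-0.135],"jaw": 0},
])

```text
time: 1.7
tool_pos: [0.4627, -0.0837, 0.301]
tool_rot: [0.0, 0.055, 0.999, 0.0]
contact_force: [0.3, -0.1, 0.2]
gripper_width: 0.004
grasp_force: 0.0
```

```bash
python3 -c "
from h import *
print(delta([.502,-.2525,.23]))"
```

```text
t 1.7 pos [ 0.4627 -0.0837  0.301 ] Rcols [[-0.994, 0.109, 0.0], [0.109, 0.994, 0.0], [-0.0, 0.0, -1.0]]
[ -5.74175737 -16.35298615   7.0986529 ]
```

send_rows([
  {"translation": [-1.3,-4,0],"delta_rot": [0,0,0],"jaw": 0},
  {"translation": [-2.6,-8,0],"delta_rot": [0,0,0],"jaw": 0},
  {"translation": [-3.9,-12,0],"delta_rot": [0,0,0],"jaw": 0},
  {"translation": [-5.2,-16,0],"delta_rot": [0,0,0],"jaw": 0},
  {"translation": [-5.2,-16,2.5],"delta_rot": [0,0,0],"jaw": 0},
  {"translation": [-5.2,-16,5],"delta_rot": [0,0,0],"jaw": 0},
  {"translation": [-5.2,-16,7],"delta_rot": [0,0,0],"jaw": 0},
  {"translation": [-5.2,-16,7],"delta_rot": [0,0,0],"jaw": 0},
])

```text
time: 2.5
tool_pos: [0.4954, -0.2452, 0.2268]
tool_rot: [-0.003, 0.055, 0.999, 0.002]
contact_force: [-1.1, 0.2, -2.0]
gripper_width: -0.001
grasp_force: 0.0
```

```bash
python3 - <<'E'
from h import *
print(delta([.502,-.2525,.165]))
a=look('scene','s1');b=look('top','t1');c=look('wrist','w1')
A=cv2.resize(a['pixels'][150:290,80:267],(400,300),interpolation=3)
B=cv2.resize(b['pixels'][150:270,290:450],(400,300),interpolation=3)
cv2.imwrite('pics/v1.png',np.vstack([np.hstack([A,B]),np.hstack([cv2.resize(c['pixels'],(400,300)),A*0])]))
E
```

```text
t 2.5 pos [ 0.4954 -0.2452  0.2268] Rcols [[-0.994, 0.109, -0.007], [0.109, 0.994, 0.004], [0.007, 0.004, -1.0]]
[-0.7803075  -0.67274843  6.16846521]
```

View pics/v1.png

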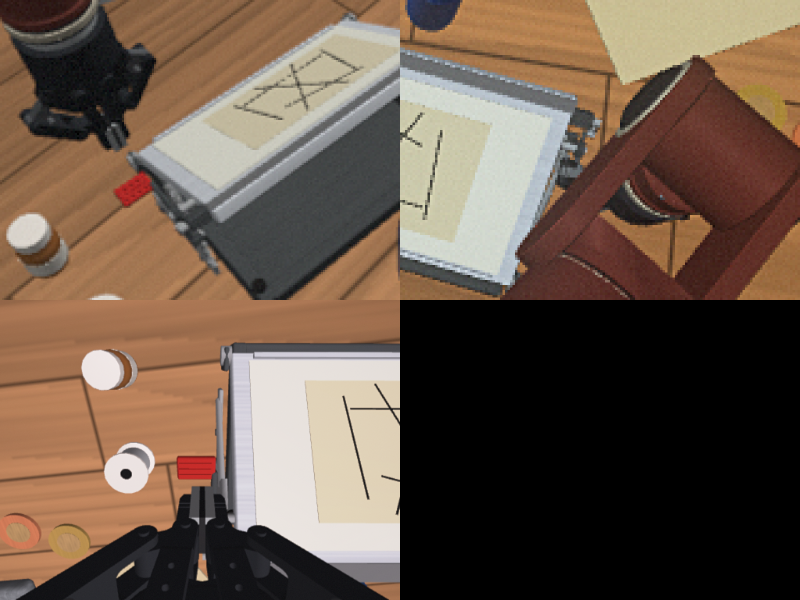

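Jar and spool are well clear, the tab is at wrist-panel (197,467), and the closed tips are just beside it. I'll refine the tab position from the wrist depth.

```bash
python3 - <<'E'
from h import *
c=load('w1');h=c['pixels'].astype(int)
m=(h[...,2]>130)&(h[...,1]<70)&(h[...,0]<70);m=cv2.morphologyEx(m.astype(np.uint8),cv2.MORPH_OPEN,np.ones((3,3)))
v,u=np.nonzero(m);k=(u>220)&(u<290)&(v>190);u,v=u[k],v[k];print(u.min(),u.max(),v.min(),v.max())
print([w(c,int(a),int(b_)).round(4) for a,b_ in((u.mean(),v.mean()),(u.min()+2,v.mean()),(u.max()-2,v.mean()),(u.mean(),v.min()+2),(u.mean(),v.max()-2))])
print(delta([.502,-.2525,.165]))
E
```

```text
227 275 201 228
[array([ 0.502 , -0.2517,  0.1491]), array([ 0.5003, -0.2668,  0.149 ]), array([ 0.5038, -0.2352,  0.149 ]), array([ 0.4933, -0.2507,  0.1496]), array([ 0.512 , -0.2529,  0.1478])]
t 2.65 pos [ 0.4977 -0.2465  0.2323] Rcols [[-0.994, 0.108, 0.001], [0.108, 0.994, -0.001], [-0.001, -0.001, -1.0]]
[-0.48280989 -0.54184669  6.73291662]
```

send_rows([
  {"translation": [-0.3,-0.5,1],"delta_rot": [0,0,0],"jaw": 0},
  {"translation": [-0.3,-0.5,2],"delta_rot": [0,0,0],"jaw": 0},
  {"translation": [-0.3,-0.5,3],"delta_rot": [0,0,0],"jaw": 0},
  {"translation": [-0.3,-0.5,4],"delta_rot": [0,0,0],"jaw": 0},
  {"translation": [-0.3,-0.5,4.6],"delta_rot": [0,0,0],"jaw": 0},
  {"translation": [-0.3,-0.5,5.2],"delta_rot": [0,0,0],"jaw": 0},
  {"translation": [-0.3,-0.5,5.8],"delta_rot": [0,0,0],"jaw": 0},
  {"translation": [-0.3,-0.5,5.8],"delta_rot": [0,0,0],"jaw": 0},
])

```text
time: 3.45
tool_pos: [0.4994, -0.2514, 0.1722]
tool_rot: [-0.001, 0.054, 0.999, 0.0]
contact_force: [-0.7, 0.8, -0.5]
gripper_width: 0.003
grasp_force: 0.0
```

```bash
python3 -c "
from h import *
print(delta([.500,-.252,.163]), state()['contact_force'])"
```

```text
t 3.45 pos [ 0.4994 -0.2514  0.1722] Rcols [[-0.994, 0.109, -0.001], [0.109, 0.994, 0.001], [0.001, 0.001, -1.0]]
[-0.06981516 -0.05701688  0.92135977] [-0.70596463  0.78540015 -0.45626491]
```

send_rows([
  {"translation": [-0.1,0,0.5],"delta_rot": [0,0,0],"jaw": 0},
  {"translation": [-0.1,0,0.8],"delta_rot": [0,0,0],"jaw": 0},
  {"translation": [-0.1,0,1.1],"delta_rot": [0,0,0],"jaw": 0},
  {"translation": [-0.1,0,1.4],"delta_rot": [0,0,0],"jaw": 0},
  {"translation": [-0.1,0,1.7],"delta_rot": [0,0,0],"jaw": 0},
  {"translation": [-0.1,0,2.0],"delta_rot": [0,0,0],"jaw": 0},
  {"translation": [-0.1,0,2.3],"delta_rot": [0,0,0],"jaw": 0},
  {"translation": [-0.1,0,2.3],"delta_rot": [0,0,0],"jaw": 0},
])

```text
time: 4.25
tool_pos: [0.5002, -0.2515, 0.1491]
tool_rot: [-0.001, 0.054, 0.999, 0.0]
contact_force: [0.2, 0.9, -0.1]
gripper_width: -0.001
grasp_force: 0.0
```

```bash
python3 - <<'E'
from h import *
a=look('scene','s2');c=look('wrist','w2')
A=cv2.resize(a['pixels'][180:290,100:247],(400,300),interpolation=3)
cv2.imwrite('pics/v2.png',np.hstack([A,cv2.resize(c['pixels'],(400,300))]))
print(delta([.500,-.252,.163]), state()['contact_force'])
E
```

```text
t 4.35 pos [ 0.5005 -0.2516  0.1497] Rcols [[-0.994, 0.109, -0.001], [0.109, 0.994, 0.0], [0.001, 0.0, -1.0]]
[ 0.04791946 -0.04186645 -1.33095734] [-0.90504088 -0.63733479 -0.43069477]
```

View pics/v2.png

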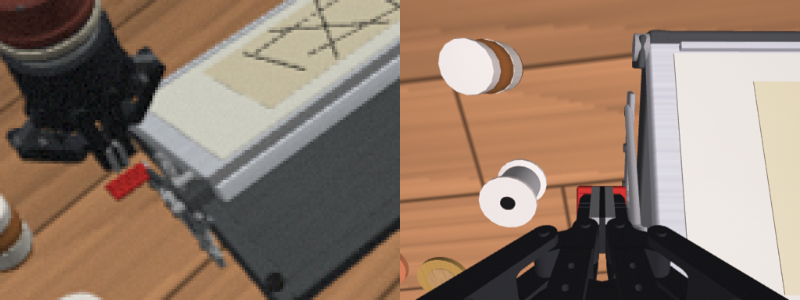

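The tips sit over the tab, but no force shows yet. I'll check the tab height in the scene view.

```bash
cat >> h.py <<'E'
def red(n,f):
    d=look(n,f);z=d['range_z'];v,u=np.indices(z.shape);M=cv2.Rodrigues(np.array(d['rvec'],float))[0]
    P=(np.stack([(u-d['cx'])/d['fx']*z,(v-d['cy'])/d['fy']*z,z],-1)-np.array(d['tvec']).ravel())@M
    h=d['pixels'].astype(int);k=(h[...,2]>110)&(h[...,1]<60)&(h[...,0]<60)&(abs(P[...,0]-.5)<.05)&(abs(P[...,1]+.25)<.05)&(P[...,2]<.2)&(P[...,2]>.06)
    p=P[k];print(n,len(p),np.median(p,0).round(4),p.min(0).round(3),p.max(0).round(3))
E
python3 -c "
from h import *
red('scene','s3');red('wrist','w3');print(state()['contact_force'])"
```

```text
scene 104 [ 0.5155 -0.2559  0.1245] [ 0.502 -0.273  0.118] [ 0.526 -0.239  0.129]
wrist 468 [ 0.5022 -0.2598  0.1199] [ 0.488 -0.271  0.115] [ 0.516 -0.234  0.151]
[-0.54235214 -0.29281134  0.70519626]
```

The tab has dropped about 27 mm and the force is about zero, so the pawl has snapped clear. I'll lift off and cross to above the rear rail.

send_rows([
  {"translation": [0,0,-3],"delta_rot": [0,0,0],"jaw": 0},
  {"translation": [0,0,-6.5],"delta_rot": [0,0,0],"jaw": 0},
  {"translation": [0,0,-10],"delta_rot": [0,0,0],"jaw": 0},
  {"translation": [-1.5,4,-10],"delta_rot": [0,0,0],"jaw": 0},
  {"translation": [-3,8,-10],"delta_rot": [0,0,0],"jaw": 0},
  {"translation": [-4.5,12,-10],"delta_rot": [0,0,0],"jaw": 0},
  {"translation": [-6,16,-10],"delta_rot": [0,0,0],"jaw": 0},
  {"translation": [-7.8,20,-10],"delta_rot": [0,0,0],"jaw": 0},
])

```text
time: 5.25
tool_pos: [0.6006, -0.0598, 0.2506]
tool_rot: [0.0, 0.054, 0.999, -0.0]
contact_force: [0.4, -0.2, -0.8]
gripper_width: -0.001
grasp_force: 0.0
```

```bash
python3 - <<'E'
from h import *
red('scene','s4');d=load('s4')
c=look('wrist','w4')
# panel tilt from scene depth
n=np.array([w(d,u,v,2) for u,v in((170,215),(200,205),(225,180),(250,175),(190,220),(230,195))])
print(n.round(3))
cv2.imwrite('pics/v4.png',np.hstack([cv2.resize(d['pixels'][150:290,100:287],(400,300),interpolation=3),cv2.resize(c['pixels'],(400,300))]))
print(delta([.600,-.061,.205]))
E
```

```text
scene 104 [ 0.516  -0.2562  0.1251] [ 0.503 -0.273  0.119] [ 0.526 -0.239  0.129]
[[ 0.469 -0.158  0.098]
 [ 0.521 -0.099  0.126]
 [ 0.599 -0.076  0.259]
 [ 0.553  0.045  0.136]
 [ 0.548 -0.152  0.146]
 [ 0.571 -0.043  0.153]]
t 5.35 pos [ 0.6016 -0.0573  0.2503] Rcols [[-0.995, 0.103, 0.001], [0.103, 0.995, 0.001], [-0.001, 0.001, -1.0]]
[ 0.12350569 -0.3939772   4.53381731]
```

View pics/v4.png

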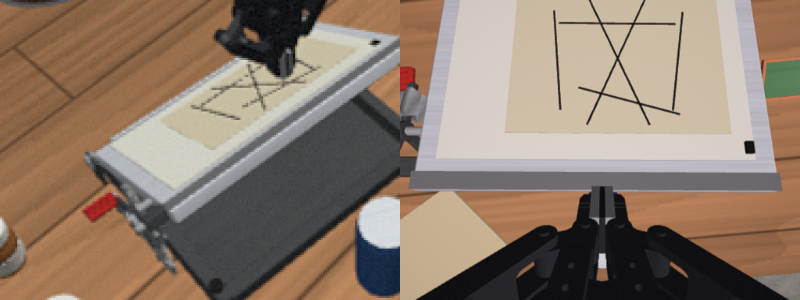

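The tab stayed at z≈0.125 after release, so the pawl holds clear. Next I'll check whether the dark strip is the rail's top or its rear face, using wrist depth along one column.

```bash
python3 - <<'E'
from h import *
c=load('w4')
for v in range(150,246,6):
    p=w(c,200,v,1);print(v,p.round(4),c['pixels'][v,200])
E
```

```text
150 [ 0.5612 -0.0916  0.1505] [167 191 208]
156 [ 0.5651 -0.0918  0.1531] [167 191 208]
162 [ 0.569  -0.092   0.1554] [167 191 208]
168 [ 0.5728 -0.0922  0.1581] [167 191 208]
174 [ 0.5768 -0.0926  0.1595] [203 208 218]
180 [ 0.5808 -0.093   0.1613] [203 210 218]
186 [ 0.5846 -0.0932  0.1636] [203 209 218]
192 [ 0.5881 -0.0932  0.1667] [203 209 218]
198 [ 0.5918 -0.0935  0.1688] [202 209 218]
204 [ 0.5961 -0.0941  0.1696] [177 176 182]
210 [ 0.5999 -0.0944  0.1714] [199 190 192]
216 [ 0.6036 -0.0947  0.1735] [189 179 183]
222 [ 0.6064 -0.0944  0.1777] [111 107 110]
228 [ 0.6101 -0.0947  0.1796] [113 107 111]
234 [ 0.6136 -0.0949  0.1817] [111 106 110]
240 [ 0.6169 -0.095   0.1843] [112 107 111]
```

The dark strip is coplanar with the top face, so it is the rail. I'll lower onto it and start the push along the arc.

send_rows([
  {"translation": [0,0,2],"delta_rot": [0,0,0],"jaw": 0},
  {"translation": [0,0,4],"delta_rot": [0,0,0],"jaw": 0},
  {"translation": [0,0,5],"delta_rot": [0,0,0],"jaw": 0},
  {"translation": [0,0,5.4],"delta_rot": [0,0,0],"jaw": 0},
  {"translation": [-0.1,0,5.7],"delta_rot": [0,0,0],"jaw": 0},
  {"translation": [-0.2,0,6.0],"delta_rot": [0,0,0],"jaw": 0},
  {"translation": [-0.4,0,6.3],"delta_rot": [0,0,0],"jaw": 0},
  {"translation": [-0.6,0,6.6],"delta_rot": [0,0,0],"jaw": 0},
])

```text
time: 6.15
tool_pos: [0.6063, -0.0624, 0.1856]
tool_rot: [0.0, 0.054, 0.999, -0.0]
contact_force: [-3.9, -0.0, 4.3]
gripper_width: -0.001
grasp_force: 3.0
```

send_rows([
  {"translation": [-0.2,0,0.3],"delta_rot": [0,0,0],"jaw": 0},
  {"translation": [-0.4,0,0.6],"delta_rot": [0,0,0],"jaw": 0},
  {"translation": [-0.6,0,0.9],"delta_rot": [0,0,0],"jaw": 0},
  {"translation": [-0.75,0,1.2],"delta_rot": [0,0,0],"jaw": 0},
  {"translation": [-0.9,0,1.5],"delta_rot": [0,0,0],"jaw": 0},
  {"translation": [-1.05,0,1.8],"delta_rot": [0,0,0],"jaw": 0},
  {"translation": [-1.2,0,2.1],"delta_rot": [0,0,0],"jaw": 0},
  {"translation": [-1.35,0,2.4],"delta_rot": [0,0,0],"jaw": 0},
])

```text
time: 6.95
tool_pos: [0.62, -0.0639, 0.1604]
tool_rot: [0.001, 0.054, 0.999, -0.0]
contact_force: [-1.6, -0.0, 5.8]
gripper_width: -0.001
grasp_force: 2.8
```

```bash
python3 -c "
from h import *
red('scene','s5');print(delta([.63,-.06,.14]),state()['contact_force'])"
```

```text
scene 122 [ 0.5236 -0.2566  0.1068] [ 0.495 -0.275  0.069] [ 0.534 -0.23   0.111]
t 7.0 pos [ 0.6201 -0.0639  0.1598] Rcols [[-0.994, 0.109, 0.001], [0.109, 0.994, -0.001], [-0.001, -0.0, -1.0]]
[-0.93755891  0.49100837  1.9857778 ] [-0.59526307 -1.32243729  3.47246714]
```

The tab is at z 0.107, as predicted for a clear pawl at about 0.38 rad. I'll continue pushing.

send_rows([
  {"translation": [-0.13,0,0.35],"delta_rot": [0,0,0],"jaw": 0},
  {"translation": [-0.26,0,0.7],"delta_rot": [0,0,0],"jaw": 0},
  {"translation": [-0.4,0,1.05],"delta_rot": [0,0,0],"jaw": 0},
  {"translation": [-0.52,0,1.4],"delta_rot": [0,0,0],"jaw": 0},
  {"translation": [-0.64,0,1.75],"delta_rot": [0,0,0],"jaw": 0},
  {"translation": [-0.75,0,2.1],"delta_rot": [0,0,0],"jaw": 0},
  {"translation": [-0.85,0,2.4],"delta_rot": [0,0,0],"jaw": 0},
  {"translation": [-0.95,0,2.7],"delta_rot": [0,0,0],"jaw": 0},
])

```text
time: 7.8
tool_pos: [0.6301, -0.065, 0.134]
tool_rot: [0.002, 0.054, 0.999, -0.0]
contact_force: [-1.1, -1.4, 5.6]
gripper_width: -0.002
grasp_force: 2.6
```

send_rows([
  {"translation": [-0.1,0,0.35],"delta_rot": [0,0,0],"jaw": 0},
  {"translation": [-0.18,0,0.7],"delta_rot": [0,0,0],"jaw": 0},
  {"translation": [-0.26,0,1.05],"delta_rot": [0,0,0],"jaw": 0},
  {"translation": [-0.34,0,1.4],"delta_rot": [0,0,0],"jaw": 0},
  {"translation": [-0.42,0,1.75],"delta_rot": [0,0,0],"jaw": 0},
  {"translation": [-0.5,0,2.1],"delta_rot": [0,0,0],"jaw": 0},
  {"translation": [-0.55,0,2.4],"delta_rot": [0,0,0],"jaw": 0},
  {"translation": [-0.6,0,2.7],"delta_rot": [0,0,0],"jaw": 0},
])

```text
time: 8.6
tool_pos: [0.6368, -0.0657, 0.1074]
tool_rot: [0.003, 0.054, 0.999, -0.0]
contact_force: [0.6, -2.4, 5.2]
gripper_width: -0.0
grasp_force: 2.5
```

send_rows([
  {"translation": [-0.08,0,0.4],"delta_rot": [0,0,0],"jaw": 0},
  {"translation": [-0.15,0,0.8],"delta_rot": [0,0,0],"jaw": 0},
  {"translation": [-0.2,0,1.2],"delta_rot": [0,0,0],"jaw": 0},
  {"translation": [-0.25,0,1.6],"delta_rot": [0,0,0],"jaw": 0},
  {"translation": [-0.3,0,1.9],"delta_rot": [0,0,0],"jaw": 0},
  {"translation": [-0.3,0,2.2],"delta_rot": [0,0,0],"jaw": 0},
  {"translation": [-0.3,0,2.4],"delta_rot": [0,0,0],"jaw": 0},
  {"translation": [-0.3,0,2.6],"delta_rot": [0,0,0],"jaw": 0},
])

```text
time: 9.4
tool_pos: [0.639, -0.0657, 0.081]
tool_rot: [0.002, 0.054, 0.999, -0.0]
contact_force: [3.1, -1.0, 5.3]
gripper_width: 0.001
grasp_force: 2.4
```

send_rows([
  {"translation": [0,0,0.1],"delta_rot": [0,0,0],"jaw": 0},
  {"translation": [0,0,0.2],"delta_rot": [0,0,0],"jaw": 0},
  {"translation": [0,0,0.3],"delta_rot": [0,0,0],"jaw": 0},
  {"translation": [0,0,0.35],"delta_rot": [0,0,0],"jaw": 0},
  {"translation": [0,0,0.4],"delta_rot": [0,0,0],"jaw": 0},
  {"translation": [0,0,0.45],"delta_rot": [0,0,0],"jaw": 0},
  {"translation": [0,0,0.45],"delta_rot": [0,0,0],"jaw": 0},
  {"translation": [0,0,0.45],"delta_rot": [0,0,0],"jaw": 0},
])

```text
time: 10.2
tool_pos: [0.6377, -0.0654, 0.0757]
tool_rot: [-0.0, 0.054, 0.999, 0.0]
contact_force: [3.7, -0.6, 5.1]
gripper_width: 0.002
grasp_force: 2.2
```

send_rows([
  {"translation": [0,0,0.05],"delta_rot": [0,0,0],"jaw": 0},
  {"translation": [0,0,0.1],"delta_rot": [0,0,0],"jaw": 0},
  {"translation": [0,0,0.15],"delta_rot": [0,0,0],"jaw": 0},
  {"translation": [0,0,0.2],"delta_rot": [0,0,0],"jaw": 0},
  {"translation": [0,0,0.2],"delta_rot": [0,0,0],"jaw": 0},
  {"translation": [0,0,0.2],"delta_rot": [0,0,0],"jaw": 0},
  {"translation": [0,0,0.2],"delta_rot": [0,0,0],"jaw": 0},
  {"translation": [0,0,0.2],"delta_rot": [0,0,0],"jaw": 0},
])

```text
time: 11.0
tool_pos: [0.6378, -0.0654, 0.0741]
tool_rot: [-0.0, 0.054, 0.999, 0.0]
contact_force: [2.6, 0.7, 6.1]
gripper_width: -0.001
grasp_force: 3.1
```

send_rows([
  {"translation": [0,0,0.05],"delta_rot": [0,0,0],"jaw": 0},
  {"translation": [0,0,0.1],"delta_rot": [0,0,0],"jaw": 0},
  {"translation": [0,0,0.15],"delta_rot": [0,0,0],"jaw": 0},
  {"translation": [0,0,0.2],"delta_rot": [0,0,0],"jaw": 0},
  {"translation": [0,0,0.2],"delta_rot": [0,0,0],"jaw": 0},
  {"translation": [0,0,0.2],"delta_rot": [0,0,0],"jaw": 0},
  {"translation": [0,0,0.2],"delta_rot": [0,0,0],"jaw": 0},
  {"translation": [0,0,0.2],"delta_rot": [0,0,0],"jaw": 0},
])

```text
time: 11.8
tool_pos: [0.6379, -0.0654, 0.074]
tool_rot: [-0.0, 0.054, 0.999, 0.0]
contact_force: [-2.1, 1.8, 14.5]
gripper_width: -0.002
grasp_force: 7.5
```

```bash
python3 -c "
from h import *
d=look('scene','s6')
for u,v in((170,215),(200,205),(215,195),(260,180),(190,220),(180,205)): print(u,v,w(d,u,v,2).round(4))
print(state()['contact_force'])"
```

```text
170 215 [ 0.4444 -0.1466  0.0617]
200 205 [ 0.4801 -0.0737  0.0629]
215 195 [ 0.4855 -0.024   0.0625]
260 180 [0.5406 0.0968 0.0605]
190 220 [ 0.4957 -0.1229  0.0623]
180 205 [ 0.4399 -0.1086  0.0625]
[-2.8957463   2.38325528 15.60906718]
```

The force has risen to 15 N with no further motion and the panel face is level at z≈0.062, so it is on its stop. I'll retract and check.

send_rows([
  {"translation": [0,0,-0.5],"delta_rot": [0,0,0],"jaw": 0},
  {"translation": [0,0,-1.5],"delta_rot": [0,0,0],"jaw": 0},
  {"translation": [0,0,-4],"delta_rot": [0,0,0],"jaw": 0},
  {"translation": [0,0,-7],"delta_rot": [0,0,0],"jaw": 0},
  {"translation": [0,0,-10],"delta_rot": [0,0,0],"jaw": 0},
  {"translation": [0,0,-13],"delta_rot": [0,0,0],"jaw": 0},
  {"translation": [0,0,-15],"delta_rot": [0,0,0],"jaw": 0},
  {"translation": [0,0,-15],"delta_rot": [0,0,0],"jaw": 0},
])

```text
time: 12.65
tool_pos: [0.6387, -0.0659, 0.225]
tool_rot: [0.002, 0.054, 0.999, -0.0]
contact_force: [0.1, -0.0, 0.5]
gripper_width: 0.001
grasp_force: 0.0
```

```bash
python3 -c "
from h import *
d=look('scene','s7')
for u,v in((170,215),(200,205),(215,195),(190,220),(220,210),(210,218),(230,210)): print(u,v,w(d,u,v,2).round(4))
print(state()['contact_force'],state()['time'])
cv2.imwrite('pics/v7.png',cv2.resize(d['pixels'][130:330,60:320],(780,600),interpolation=3))"
```

```text
170 215 [ 0.4447 -0.1468  0.062 ]
200 205 [ 0.48   -0.0737  0.0628]
215 195 [ 0.4858 -0.0242  0.0629]
190 220 [ 0.4961 -0.1231  0.0629]
220 210 [ 0.5319 -0.0505  0.0635]
210 218 [ 0.5304 -0.0851  0.0632]
230 210 [ 0.5511 -0.0329  0.0626]
[ 0.55119957 -0.60131561 -0.33202787] 12.7
```

View pics/v7.png

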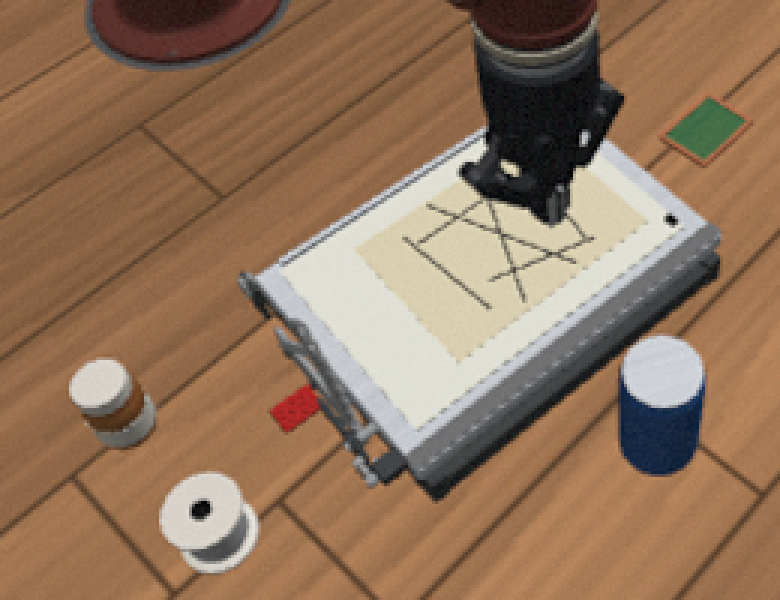

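The panel lies flat on its base, with the tab still low at (297,408) so the pawl is clear. The spool, jar, can and glass are standing where they were, and the gripper is free in the air.

```bash
python3 -c "
from plant import *
print(job_done())"
```

```text
the job is handed in; nothing more can be done
None
```

The job is handed in, with no verdict shown: in the last picture the pawl was thrown clear, the panel lay flat on its base, the things around it stood where they were, and the gripper touched nothing (about 13 s of the 45 s used).

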